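# Open the double-door tableware cabinet on the buffet table

### The arm

A 6-joint arm with a two-finger parallel gripper is mounted at the origin on the work surface. World frame = base frame: x ahead of the robot, y to its left, z up, the work surface at z = 0. Lengths are in m, angles in rad, forces in N, time in s.
With the tool pointing down it reaches from about 0.35 to 0.775 m from the base axis. Payload 7.3 kg.
Tool frame: the origin (TCP) lies on the centre line of the jaws, within the pads' length; the fingertips stand 11 mm ahead of it and the grasp point (between the pads) lies 8 mm behind it; z points along the fingers, y is the direction in which the jaws open and shut (so a half turn about z gives the same grasp; the last joint's range is limited). The gripper opens to 92 mm and grips with 3 to 60 N. Pads are 19 mm wide; open, the fingers measure 130 mm over their backs; the gripper's body (75 mm by 190 mm) begins 47 mm behind the grasp point.
Start: joints at [1.02, 0.342, 1.524, -0, 1.275, -0.146], TCP at [0.207, 0.483, 0.238] pointing down, gripper open.
Joint ranges: [-2.53, 2.53], [-0.77, 2.02], [0.04, 2.7], [-1, 4.14], [0.28, 2.66], [-3.11, 3.11]. Speed limits (rad/s): [2.57, 2.57, 3.14, 3.14, 3.14, 3.14].

### API

Orientations are given as a unit quaternion [w, x, y, z].
In Python, from station import ctrl, eoat, solve_ik, sensors, get_image, order, recognise, place_of gives the robot as it stands. Calls block until the motion is done:
- ctrl.move_to(position, orientation): joint-space move of the TCP to a pose.
- ctrl.movel(position, rot=None, velocity=0.15): straight line of the TCP; rot=None keeps the orientation; velocity is the mean speed in m/s.
- ctrl.move_j(angles): joint-space move.
- eoat.gripper_to(opening): finger opening in m; the grip force is fixed at half the most; returns when the fingers have stopped.
- ctrl.pause(seconds).
- solve_ik(position, orientation): joint angles nearest the present ones, or None.
- sensors.state(): the state.
- get_image(name): name is "scene" or "side" or "wrist"; returns a dict with "frame" (480x640x3 uint8, red, green, blue), "intrinsics" (3x3 intrinsics, pixels), "rvec" (rotation vector, rad) and "tvec" (3), from world to camera coordinates, as OpenCV has them. Camera axes: x right, y down, z forward; pixel columns grow to the right and rows downward; lengths in m; the calibration is good to about 2 mm. A picture is of the moment at which its call begins. There is no depth.
A pose or a line that the arm cannot do raises ctrl.Unreachable and nothing moves.
- order.hand_in(): hands the job in, once; it reports no verdict.
Trained networks look in a picture, given as the dict that the camera call returned (one of the last four; its "shot" number tells which), for a name from the list of things; names that differ only in an ending like _2 or _b are one class to them, and where a whole thing is asked for, a point or a joint stands for the part that bears it (a point fixed in the world has none). Each returns a list of dicts, best first, with "confidence" (0 to 1); they miss things now and then, are a little off and sometimes report something else, mostly with a low value. They report only what shows in the picture. A call takes as long as a camera call.
- recognise(picture, target): "xyz" ([x, y, z] in m, in the coordinates of the camera as it stood for that picture, good to about 4 mm: the middle of the surface that is visible of it).
- place_of(picture, target): "xyz" ([x, y, z] in m, in the coordinates of the camera as it stood for that picture, good to about 4 mm: a listed point, or the origin of a listed thing).
The state is a dict: "t": time; "joint_pos": joint angles; "qvel": joint speeds; "joint_efforts": joint torques, N m; "eef_pos": TCP position; "eef_rot": TCP orientation; "contact_force": force on the tool from outside, world axes, zero at the start; "wrist_torque": the same for the moment, N m; "width": finger opening in m.
Only numpy, scipy, OpenCV 4.12 (cv2) and the standard library are available. Lean on these libraries where they do the work, as an engineer would, in place of code of your own. Each camera call takes 0.05 s, during which the arm holds its last target. There are 200 camera calls.

### The job

Open up the little tableware cabinet for the guests. Pull open the leaf with the green handle first, because its green strip overlaps the other leaf; then pull open the leaf with the steel handle, and leave both standing about square to the cabinet with nothing holding them. Never force the steel-handled leaf against the strip, and do not knock the green chopstick vase beside the cabinet.

Things in the scene. Friction and masses are not known exactly. Their poses are not given: they have to be found in the camera images.
- green_leaf (a joint): Opening angle, rad, of the left (+y) leaf, with lime-green handle: 0 shut, grows as it swings out towards the robot (clockwise from above), stop at 1.75. A spring catch holds it shut and gives way within the first 0.12 rad at 8 to 16 N on the handle; then it moves freely and stays where left. A green strip on its free edge, 8 mm thick, overlaps the front of the other leaf by 14 mm.
- plain_leaf (a joint): Opening angle, rad, of the right (-y) leaf, with bare steel handle: 0 shut, grows as it swings out towards the robot (anticlockwise from above), stop at 1.75. No catch; only the green strip of the other leaf keeps it shut. It moves with a little friction and stays where left. Each leaf: 180 wide, 203 high, 15 mm thick, pale wood with a clear pane; top 215 mm above the table.
- green_leaf_handle (a point): Middle of the green handle: level round bar 10 mm thick, 90 mm long, between posts at its ends; 190 mm above the table, axis 45 mm in front of the leaf. Axes turn with the leaf: x square to it, into the cabinet when shut; y left along the bar; z up. The upright hinge line is at x +45, y +110 mm from here. The fixed cabinet, 385 mm wide, 215 high, has its doors towards the robot.
- plain_leaf_handle (a point): Middle of the steel handle: level round bar 10 mm thick, 90 mm long, between posts at its ends; 190 mm above the table, axis 45 mm in front of the leaf. Axes turn with the leaf: x square to it, into the cabinet when shut; y left along the bar; z up. The upright hinge line is at x +45, y -110 mm from here.
- vase_center (a point): Centre, 50 mm above its foot, of a loose round lime-green vase, 84 mm wide and 100 mm high, with chopsticks that reach 190 mm above the table. It stands to the right of the cabinet and is to be left alone.

How it is judged:
By the outcome, as a careful person would: the job done as asked, in the order asked, and still so for the second after the job is handed in, with the robot touching nothing.
It also fails if it takes over 64 s, if anything falls off the work surface, if the arm or the gripper's body presses on something with over 40 N, if the wrist force passes 120 N, or if a joint passes its speed limit or range.

## Working session

There is one attempt and no reset: what is moved stays moved. The work goes in short steps, each a Python script; the robot and the scene stay as the last script left them, time stands still between calls to the robot, and variables do not carry over. Pictures are saved under pics/ and viewed, about 8 in all and at most 12, crops included, and the job is handed in when it is done.

```bash
mkdir -p pics
cat > h.py <<'E'
from station import *
import numpy as np, cv2
def w(p,im):
    R=cv2.Rodrigues(np.array(im["rvec"],float))[0]; return R.T@(np.array(p)-np.array(im["tvec"]).ravel())
def save(im,n): cv2.imwrite(f"pics/{n}.png",im["frame"][:,:,::-1])
def st():
    s=sensors.state(); print("t",round(s["t"],2),"p",np.round(s["eef_pos"],3),"q",np.round(s["joint_pos"],2),"rot",np.round(s["eef_rot"],3),"F",np.round(s["contact_force"],1),"w",round(s["width"],4)); return s
E
python3 - <<'E'
from h import *
st()
ims={}
for n in ("scene","side"):
    im=get_image(n); ims[n]=im; save(im,n+"0")
    for t in ("green_leaf_handle","plain_leaf_handle","vase_center","green_leaf","plain_leaf"):
        try:
            for r in place_of(im,t)[:2]: print(n,t,r["confidence"],np.round(w(r["xyz"],im),3))
        except Exception as e: print(n,t,e)
cv2.imwrite("pics/a.png",np.hstack([cv2.resize(ims[n]["frame"],(400,300)) for n in ims])[:,:,::-1])
E
```

```text
t 0.0 p [0.207 0.482 0.237] q [ 1.02  0.34  1.53 -0.    1.28 -0.15] rot [-0.     0.201  0.98  -0.001] F [ 0.4  0.2 -0.1] w 0.0916
scene green_leaf_handle 0.9 [0.601 0.053 0.193]
scene plain_leaf_handle 0.77 [ 0.613 -0.092  0.192]
scene vase_center 0.86 [ 0.513 -0.407  0.051]
scene green_leaf it knows: green_leaf_handle, plain_leaf_handle, vase_center
scene plain_leaf it knows: green_leaf_handle, plain_leaf_handle, vase_center
side green_leaf_handle 0.76 [0.599 0.052 0.189]
side plain_leaf_handle 0.6 [ 0.608 -0.093  0.191]
side vase_center 0.73 [ 0.512 -0.399  0.049]
side green_leaf it knows: green_leaf_handle, plain_leaf_handle, vase_center
side plain_leaf it knows: green_leaf_handle, plain_leaf_handle, vase_center
```

View pics/scene0.png

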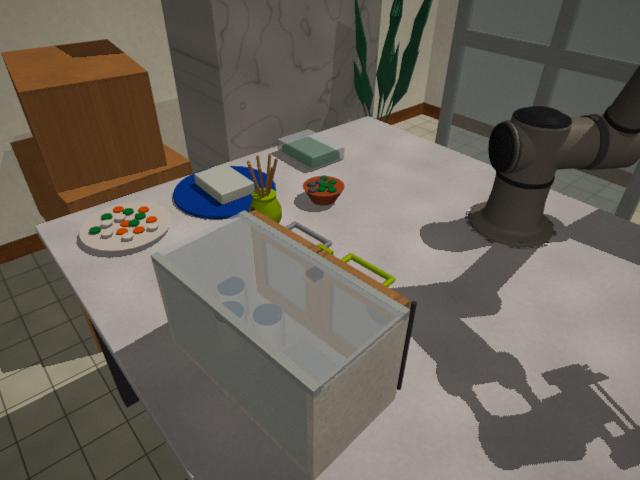

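View pics/side0.png

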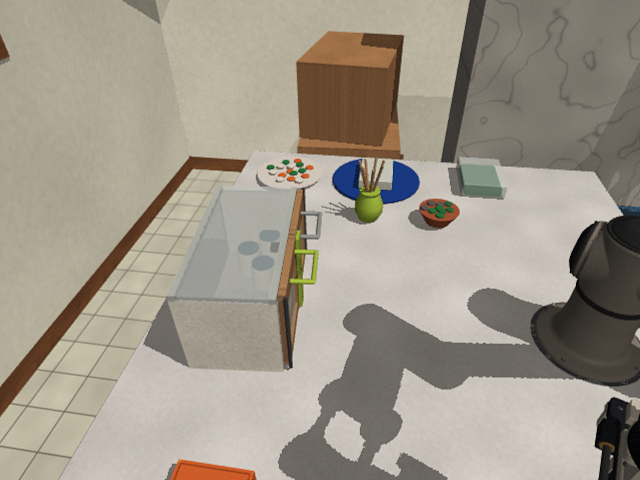

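The scene picture shows the cabinet from behind, with the green handle at about (365,270), the steel handle at about (308,238) and the vase at (262,205). The side view agrees: green handle (305,265), steel handle (312,225), vase (369,205). The network fixes from both views match each other to 5 mm or better for the handles and 8 mm for the vase. The cabinet yaw is about 0.07 rad. Next I'll take one close look from above.

```bash
cat >> h.py <<'E'
def quat(psi): # tool down, tool y axis along world angle psi
    from scipy.spatial.transform import Rotation as Ro
    y=np.array([np.cos(psi),np.sin(psi),0]); z=np.array([0,0,-1.]); x=np.cross(y,z)
    return np.roll(Ro.from_matrix(np.c_[x,y,z]).as_quat(),1)
E
python3 - <<'E'
from h import *
ctrl.move_to([0.55,-0.01,0.40],quat(0.07)); st()
for k in range(2):
    im=get_image("wrist")
    for t in ("green_leaf_handle","plain_leaf_handle"):
        for r in place_of(im,t)[:2]: print(t,r["confidence"],np.round(w(r["xyz"],im),4))
save(im,"w1")
E
```

```text
t 2.62 p [ 0.55  -0.009  0.4  ] q [-0.16  0.33  1.11  0.    1.7  -0.23] rot [-0.     0.681  0.732 -0.   ] F [ 0.1 -0.3 -0.2] w 0.092
green_leaf_handle 0.96 [0.5991 0.0529 0.1856]
plain_leaf_handle 0.78 [ 0.6132 -0.0934  0.1867]
green_leaf_handle 0.92 [0.5976 0.0515 0.189 ]
plain_leaf_handle 0.7 [ 0.615  -0.0943  0.1882]
```

View pics/w1.png

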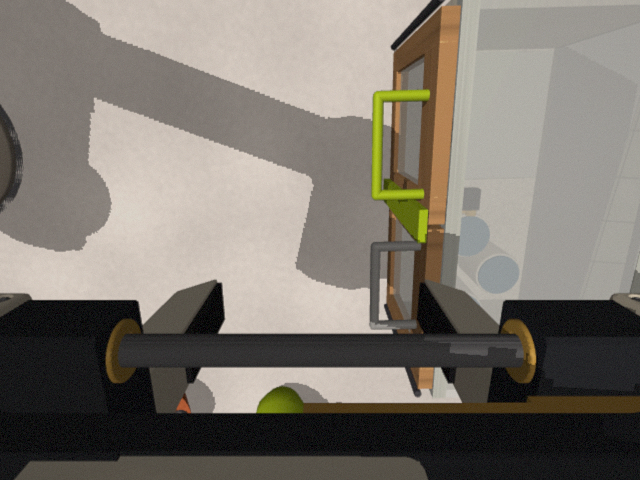

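Seen from above, the green bar runs (379,95) to (376,195) and the steel bar (376,245) to (374,323). The green strip overlaps the steel-handled leaf at about (405,212), and the vase is far off at (280,400). I'll check the yaw from these pixels, then grip the green bar.

```bash
cat >> h.py <<'E'
def ray(u,v,im,z):
    R=cv2.Rodrigues(np.array(im["rvec"],float))[0]; t=np.array(im["tvec"],float).ravel()
    d=R.T@np.linalg.inv(np.array(im["intrinsics"]))@[u,v,1]; c=-R.T@t
    return c+d*(z-c[2])/d[2]
G=np.array([.5990,.0525]); P=np.array([.6125,-.0930]); YAW=.085
def pose(H,side,th,yaw=None):
    """handle xy and tool angle at opening th; side +1 green, -1 plain"""
    yaw=YAW if yaw is None else yaw
    ex=np.array([np.cos(yaw),np.sin(yaw)]); ey=np.array([-ex[1],ex[0]])
    hinge=H+.045*ex+side*.110*ey; a=-side*th; c,s=np.cos(a),np.sin(a)
    return hinge+np.array([[c,-s],[s,c]])@(H-hinge), yaw+a
E
python3 - <<'E'
from h import *
im=get_image("wrist")
g1,g2,p1,p2=[ray(u,v,im,.19)[:2] for u,v in((379,95),(376,195),(376,245),(374,323))]
for a,b in((g1,g2),(p1,p2),(g1,p2)): d=a-b; print((a+b)/2,np.arctan2(-d[0],d[1]))
eoat.gripper_to(.032)
ctrl.move_to([*G,.30],quat(YAW)); st()
im=get_image("wrist"); save(im,"w2")
for r in place_of(im,"green_leaf_handle")[:2]: print(r["confidence"],np.round(w(r["xyz"],im),4))
for s,H in((1,G),(-1,P)):
    for th in (0,.5,1,1.57):
        xy,a=pose(H,s,th); q=solve_ik([*xy,.182],quat(a)); print(s,th,np.round(xy,3),None if q is None else np.round(q,2))
E
```

```text
[0.59996692 0.05151141] 0.08609065561548825
[ 0.61390199 -0.0894619 ] 0.091427921909977
[ 0.60701529 -0.01852465] 0.09471624812455565
t 4.62 p [0.599 0.052 0.301] q [-0.04  0.45  1.18 -0.    1.51 -0.13] rot [ 0.     0.676  0.737 -0.   ] F [0.2 0.3 1.6] w 0.032
1 0 [0.599 0.052] [-0.04  0.53  1.39 -0.    1.23 -0.12]
1 0.5 [0.549 0.083] [ 0.01  0.45  1.52 -0.    1.17  0.43]
1 1 [0.52  0.135] [ 0.11  0.41  1.58 -0.    1.15  1.03]
1 1.57 [0.521 0.201] [ 0.23  0.45  1.51 -0.    1.18  1.72]
-1 0 [ 0.612 -0.093] [-0.27  0.56  1.33 -0.    1.25 -0.36]
-1 0.5 [ 0.568 -0.132] [-0.36  0.5   1.44 -0.    1.21 -0.94]
-1 1 [ 0.548 -0.187] [-0.46  0.49  1.45 -0.    1.2  -1.55]
-1 1.57 [ 0.561 -0.253] [-0.55  0.55  1.34 -0.    1.25 -2.2 ]
```

View pics/w2.png

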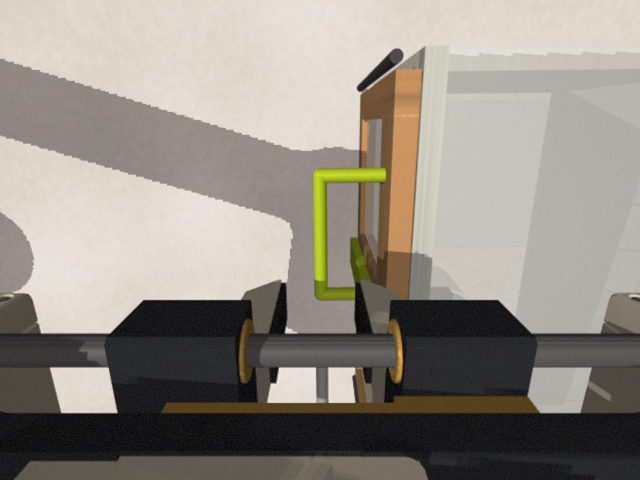

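The bar at column 320 lies midway between the jaws, whose inner faces are at columns 287 and 358, and it runs parallel to them. The yaw is confirmed at about 0.088. Next: descend, grip and pull.

```bash
sed -i 's/YAW=.085/YAW=.088/; s/G=np.array(\[.5990,.0525/G=np.array([.5993,.0522/; s/P=np.array(\[.6125,-.0930/P=np.array([.6132,-.0923/' h.py
cat >> h.py <<'E'
def pull(H,s,ths,v=.08):
    for th in ths:
        xy,a=pose(H,s,th); ctrl.movel([*xy,.182],quat(a),velocity=v)
        S=sensors.state(); F=S["contact_force"]; print(round(th,2),round(S["t"],1),np.round(F,1),np.round(S["wrist_torque"],2),round(S["width"],4))
        if np.linalg.norm(F)>45: print("STOP"); return False
    return True
E
python3 - <<'E'
from h import *
ctrl.movel([*G,.182],quat(YAW),velocity=.12); st()
eoat.gripper_to(0.0); st()
if sensors.state()["width"]>.006: pull(G,1,[.06,.13,.25,.4])
E
```

```text
t 5.85 p [0.6   0.052 0.183] q [-0.04  0.53  1.38  0.    1.23 -0.13] rot [0.001 0.675 0.737 0.001] F [-1.2  0.5  0.8] w 0.0319
t 6.36 p [0.599 0.052 0.182] q [-0.04  0.53  1.39 -0.    1.23 -0.13] rot [-0.     0.675  0.738 -0.   ] F [-5.1 -0.6  5.4] w 0.0091
0.06 6.6 [-6.5 -1.9  5.6] [-0.2   1.06  0.01] 0.0092
0.13 6.9 [-3.5 -2.9  3.9] [-0.64  0.59  0.04] 0.0089
0.25 7.2 [-4.3 -5.   4.9] [-0.76  0.71  0.08] 0.009
0.4 7.6 [-5.2 -5.2  7. ] [-0.85  0.99  0.07] 0.0089
```

Run:
```python
from h import *
if pull(G,1,[.55,.7,.85,1.0,1.15,1.3,1.45,1.59]):
    eoat.gripper_to(.034); st()
    p=sensors.state()["eef_pos"]; ctrl.movel([p[0],p[1],.32],velocity=.15)
    ctrl.move_to([.56,-.03,.40],quat(YAW)); st()
    im=get_image("wrist"); save(im,"w3")
    for im in (im,get_image("scene"),get_image("side")):
      for t in ("green_leaf_handle","plain_leaf_handle","vase_center"):
        for r in place_of(im,t)[:1]: print(t,r["confidence"],np.round(w(r["xyz"],im),4))
    print(pose(G,1,1.59))
```

```text
0.55 7.9 [-8.1 -5.   5.9] [-0.89  1.3   0.06] 0.0087
0.7 8.3 [-8.8 -4.6  7. ] [-0.83  1.51  0.05] 0.0089
0.85 8.7 [-9.8 -3.5  9. ] [-0.68  1.68  0.04] 0.0088
1.0 9.1 [-11.4  -2.8   9.2] [-0.47  1.89 -0.03] 0.0085
1.15 9.4 [-10.9  -1.   10.5] [-0.25  1.93 -0.09] 0.009
1.3 9.8 [-11.1   0.1   9.8] [ 0.01  1.92 -0.09] 0.0093
1.45 10.2 [-10.3   2.3   9. ] [ 0.3   1.88 -0.09] 0.0091
1.59 10.5 [-10.2   3.1   8.8] [ 0.47  1.8  -0.11] 0.0091
t 11.18 p [0.522 0.203 0.182] q [0.23 0.45 1.51 0.   1.18 1.74] rot [-0.     0.999  0.034  0.   ] F [-0.5  0.2  1. ] w 0.034
t 13.99 p [ 0.56 -0.03  0.4 ] q [-0.19  0.35  1.08  0.    1.71 -0.28] rot [-0.     0.675  0.737 -0.   ] F [-0.2  0.5 -0.3] w 0.0338
vase_center 0.63 [ 0.5161 -0.4051  0.0523]
green_leaf_handle 0.92 [0.5221 0.2048 0.1962]
plain_leaf_handle 0.83 [ 0.6136 -0.0924  0.1903]
vase_center 0.64 [ 0.5137 -0.4071  0.0455]
green_leaf_handle 0.73 [0.522  0.2005 0.1885]
plain_leaf_handle 0.82 [ 0.6112 -0.0911  0.1904]
vase_center 0.7 [ 0.5129 -0.4022  0.0504]
(array([0.52162518, 0.20306117]), -1.502)
```

View pics/w3.png

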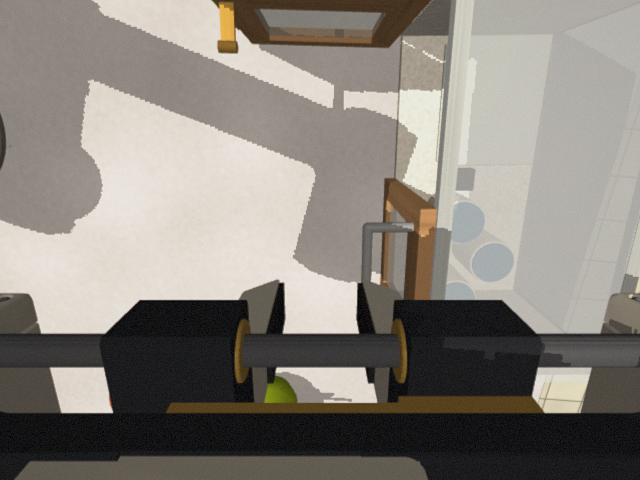

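The green leaf now stands square: its edge runs level at (230–420, 20) and the networks put its handle at the predicted place. The steel handle, at (370,225), is uncovered. Next is the steel-handled leaf.

Run:
```python
from h import *
ctrl.move_to([*P,.30],quat(YAW))
ctrl.movel([*P,.182],quat(YAW),velocity=.12); st()
eoat.gripper_to(0.0); st()
if sensors.state()["width"]>.006 and pull(P,-1,[.06,.13,.25,.4,.55,.7,.85,1.0,1.15,1.3,1.45,1.59]):
    eoat.gripper_to(.034); st()
    p=sensors.state()["eef_pos"]; ctrl.movel([p[0],p[1],.34],velocity=.15)
    ctrl.move_to([.40,-.02,.42],quat(YAW)); ctrl.pause(.3); st()
    for n in ("scene","side"):
      im=get_image(n); save(im,n+"4")
      for t in ("green_leaf_handle","plain_leaf_handle","vase_center"):
        for r in place_of(im,t)[:1]: print(t,r["confidence"],np.round(w(r["xyz"],im),4))
    print(pose(P,-1,1.59),pose(G,1,1.59))
```

```text
t 16.31 p [ 0.614 -0.092  0.183] q [-0.27  0.56  1.33 -0.    1.25 -0.36] rot [0.001 0.675 0.738 0.   ] F [ 0.1 -0.3  0. ] w 0.0344
t 16.84 p [ 0.613 -0.092  0.182] q [-0.27  0.56  1.33 -0.    1.25 -0.36] rot [-0.     0.675  0.738 -0.   ] F [-3.1 -0.1  2.4] w 0.0092
0.06 17.1 [-0.8  1.3  1.8] [0.06 0.19 0.01] 0.0091
0.13 17.3 [-0.5  0.8  2.9] [0.04 0.13 0.  ] 0.009
0.25 17.7 [ 0.2 -0.5  2.1] [-0.23 -0.05  0.08] 0.0091
0.4 18.0 [ 2.9 -2.3  1.4] [-0.46 -0.41  0.03] 0.0088
0.55 18.4 [ 3.9 -2.3  0.3] [-0.43 -0.62  0.11] 0.0089
0.7 18.8 [ 6.4 -2.9  0.2] [-0.38 -0.86  0.07] 0.0093
0.85 19.2 [ 8.3 -1.1  0.1] [-0.28 -1.13  0.1 ] 0.009
1.0 19.5 [ 9.5  0.7 -1.3] [-0.05 -1.42  0.09] 0.0093
1.15 19.9 [10.3  0.6 -0.7] [ 0.18 -1.67  0.08] 0.0088
1.3 20.3 [10.9  2.8 -0.3] [ 0.46 -1.79  0.09] 0.0088
1.45 20.7 [11.9  4.5  0.1] [ 0.74 -1.76  0.12] 0.009
1.59 21.0 [12.3  5.7  1.4] [ 0.97 -1.78  0.04] 0.0087
t 21.66 p [ 0.563 -0.255  0.182] q [-0.55  0.56  1.33 -0.    1.25 -2.23] rot [-0.    -0.053  0.999  0.   ] F [-0.8  0.3  0.6] w 0.0337
t 24.82 p [ 0.4  -0.02  0.42] q [-0.24  0.02  1.43 -0.    1.69 -0.33] rot [-0.     0.675  0.737 -0.   ] F [-0.1 -0.7 -0.2] w 0.0341
green_leaf_handle 0.55 [0.5192 0.2042 0.193 ]
plain_leaf_handle 0.84 [ 0.5642 -0.2538  0.1903]
vase_center 0.88 [ 0.5119 -0.4095  0.052 ]
green_leaf_handle 0.83 [0.5231 0.2035 0.1884]
plain_leaf_handle 0.66 [ 0.5623 -0.2525  0.191 ]
vase_center 0.9 [ 0.5097 -0.4051  0.0507]
(array([ 0.5631398 , -0.25443096]), 1.6780000000000002) (array([0.52162518, 0.20306117]), -1.502)
```

View pics/side4.png

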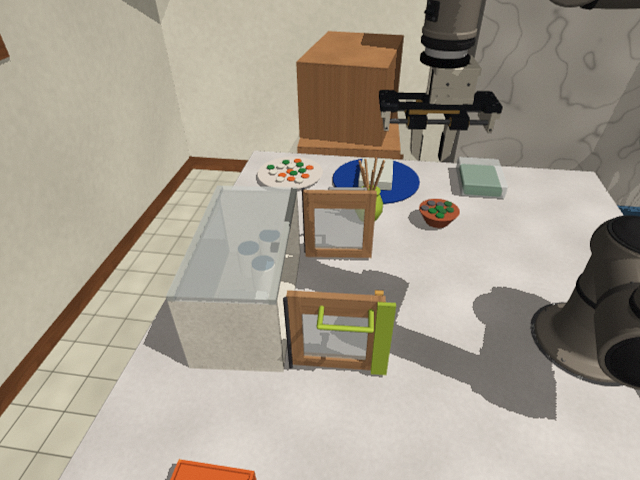

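Both leaves stand square to the cabinet: green at (340,335), steel at (338,225). The vase is upright where it stood, at (372,205), and the gripper is clear of everything. I'm handing the job in.

```bash
python3 -c "
from h import *
print(order.hand_in()); st()"
```

```text
the job is handed in; nothing more can be done
None
the job is handed in; nothing more can be done
```

Both leaves are open and the job is handed in, at about 25 s on the robot's clock. I gripped each handle from above and swung the leaf along its hinge arc to about 1.59 rad. I did the green leaf first, then the steel one once the strip was out of its way.

- **Leaves:** In the last pictures both stand about square to the cabinet with nothing holding them. The networks place both handles within about 3 mm of where they should be.
- **Forces:** The readings after each pull step stayed below about 16 N at the wrist. The steel leaf gave about 3 N or less over its first 0.25 rad, so it did not catch on the strip.
- **Vase:** It is upright, and its measured position differs by only 2–6 mm from the first look, which is within the networks' scatter. The gripper is parked well clear of everything.

No check failed or disagreed.

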